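Fit the carrier to the board-holder rail and clamp it

ROBOT

A 6-joint arm with a two-finger parallel gripper is mounted at the origin on the work surface. World frame = base frame: x ahead of the robot, y to its left, z up, the work surface at z = 0. Lengths are in mm, angles in rad, forces in N, time in s.
With the tool pointing down it reaches from about 275 to 750 mm from the base axis. Payload 10.2 kg.
Tool frame: the origin (TCP) lies midway between the tips of the shut fingers; the grasp point (between the pads) lies 19 mm behind it (ctrl.tcp_to_grasp is the z of the grasp point in the tool frame, in mm); z points along the fingers, y is the direction in which the jaws open and shut (so a half turn about z gives the same grasp; the last joint's range is limited). The gripper opens to 85 mm and grips with 20 to 120 N. Pads are 22 mm wide; open, the fingers measure 114 mm over their backs; the gripper's body (76 mm by 85 mm) begins 54 mm behind the grasp point. The pads swing forward as they close: fully open they stand 13 mm farther back than shut.
Start: joints at [1.003, 0.313, 1.498, -0, 1.331, -0.223], TCP at [177.467, 494.102, 231.294] pointing down, gripper open.
Joint ranges: [-2.94, 2.94], [-0.97, 2.17], [0.19, 2.56], [-1.23, 4.37], [0.02, 3.11], [-2.88, 2.88]. Speed limits (rad/s): [2.39, 2.39, 3.01, 3.14, 3.14, 3.14].

INTERFACE

Orientations are given as a unit quaternion [w, x, y, z].
In Python, from rig import sensors, capture, order, ctrl gives the robot as it stands. The module is installed in compiled form; this text tells all that it offers.
- The arm moves only by the tool play_rows, never from a script. Its argument "deltas" is a list of rows, each a list of 7 numbers: the shift along the world's x, y, z in units of 40 mm (1.0 is 40 mm), then the turn, a rotation vector about the world's x, y, z in units of 6 degrees (1.0 is 6 degrees), then the opening, from -1 (shut) to 1 (fully open). A call has 1 to 8 rows; each row shifts and turns the commanded pose from where the row before left it; what a row does not reach is not made up. A row lasts 1/12 s, in which the tool goes at most 41.7 mm and 7.16 degrees, less where a joint would pass 70% of its speed; a pose out of reach is approached as far as the arm can. A call is refused whole if a number of a shift passes 1 or a number of a turn 1, either way. A call with a gripper value outside its range is refused whole. The fingers move at their own pace and stop on an object; "squeeze" is the grip in N (left out, the last holds). Time passes only in rows, so rows that do not move let the fingers close. It gives the time, the measured TCP pose, the force and the opening at its end, in the units of the state.
- sensors.sense(): the state, without advancing time (a new reading comes with each control period).
- capture(name): name is "scene" or "side" or "wrist"; returns a dict with "pixels" (400x640x3 uint8, red, green, blue), "z_map" (400x640 float32, mm along the optical axis (not along the pixel's ray), 0 where there is no reading), "fx", "fy", "cx", "cy" (pixels), "eye" and "rotation" of the camera in the world; the wrist camera has in their place "tool_from_camera" (4x4, takes a point from camera to tool coordinates, whose origin is the TCP and whose axes are the flange's). Camera axes: x right, y down, z forward; pixel columns grow to the right and rows downward; lengths in mm; the calibration is good to about 2 mm. A picture is of the moment at which its call begins: read the wrist's pose just before it.
- order.finish_job(): hands the job in, once; it reports no verdict.
The state is a dict: "time_s": time; "joints": joint angles; "dq": joint speeds; "tau": joint torques, N m; "eef_pos": TCP position; "ee_rot": TCP orientation; "force": force on the tool from outside, world axes, zero at the start; "wrist_torque": the same for the moment, N m; "grip_width": opening from 0.0 (shut) to 1.0 (fully open).
Only numpy, scipy, OpenCV 4.12 (cv2) and the standard library are available. Lean on these libraries where they do the work, as an engineer would, in place of code of your own. Each camera call takes 0.05 s, during which the arm holds its last target. There are 200 camera calls.

TASK

Put the loose carrier back on the circuit-board holder: slide it onto the dovetail rail from the rail's open end and push it gently along until it is fully home against the stop block. Then turn the wing knob on its side clockwise until the clamp is firmly tight, going by feel and without forcing it, and let go. Leave the other things on the bench where they are.

Things in the scene. Friction and masses are not known exactly. Their poses are not given: they have to be found in the camera images.
- stand: Board holder fixed to the bench: grey base plate (x -87.5 to 137.5 mm, 90 wide, 10 thick), on it an aluminium dovetail rail along x from its open end (x = -75) to a stop block, and a fixed upright head (60 wide, 70 tall) at x = 111 to 133. Origin on the bench under the middle of the 150 mm rail; x points from the open end to the stop = the way the carrier slides on, z up.
- rail_mouth (a point): Middle of the rail's top face at the open end (stand x -75, y 0, z 29 mm). The rail is 36.5 mm wide from z = 26 to 29 and narrows below, at 30 degrees from vertical, to 18 mm at the plate (z = 10). So the carrier goes on only along x, not from above.
- stop: Stop block on the rail; origin in the middle of its face towards the open end, at the height of the rail's top (stand x +55, y 0, z 29 mm). Dark steel block, 20 x 44 mm, its top 37 mm above the bench. With the carrier home against it the carrier's origin is at stand x = +23 mm.
- carrier: Loose carrier, 0.4 to 0.7 kg: aluminium saddle (64 mm along its x, 72 along y; plate 16 to 26 mm above its underside, side walls down to the underside), black post to hold, black wing knob on a lug at its +y side (lug to y = 77 mm, 36 wide). Origin: middle of the underside; x along the rail (start heading within 0.7 rad of the stand's), z up. On the rail the origin is 13 mm above the bench.
- carrier_grip (a point): On the axis of the carrier's black post, 50 mm above the underside: a good height to hold it. The post is 28 mm along x, 24 along y, from 26 to 66 mm above the underside.
- jaw: Moving jaw under the plate on the knob's side, a slanting bar 62 mm long that the knob presses on the dovetail; origin as the carrier's, shifted by its travel. With the knob slack the carrier has 2.4 to 6.4 mm of sideways play, its middle between 0.7 mm to +y and 1.3 mm to -y (the other jaw's setting is unknown), and 2 to 5 mm upward. Closing, it draws the carrier up to 6 mm to +y; the hand must follow.
- knob (a joint): Turn of the wing knob, rad: starts slack at 0 to 0.2, grows clockwise from above (tightening), ends at 2.2. It drags with 0.15 to 0.28 N m until the jaw bears on the rail, anywhere from 0.5 to 1.5 (not known); then torque climbs about 0.08 N m and jaw pressure 20 N per 0.1 rad. Properly tight: 0.32 to 0.40 N m held on the knob (25 to 60 N at the jaw; 75 is forced). It stays where left.
- knob_wing (a point): Middle of the knob's wing, on its vertical axis: carrier x 0, y +58 mm, 49 mm above the underside. The wing is an upright bar 44 mm long, 10 thick, 26 tall (top 62 mm above the underside); this frame turns with it, x along the wing (along the rail when the knob reads 0). Turning it can draw the still slack carrier back from the stop: keep it leaning there.
- circuit_board: Bystander: brown printed circuit board lying flat, 160 x 100 mm, 3 mm thick with low chips; origin under its middle. Leave it alone.
- heatsink: Bystander: small finned aluminium heatsink, 44 x 50 mm, 28 mm tall; origin under its middle. Leave it alone.
- solder_spool: Bystander: grey spool standing on its flange, 60 mm across, 40 mm tall; origin under its middle. Leave it alone.
- screw_jar: Bystander: small amber glass jar with a steel cap, 52 mm across, 60 mm tall; origin under its middle. Leave it alone.
- screwdriver: Bystander: screwdriver lying on the table; origin under its middle. Leave it alone.
- multimeter: Bystander: grey hand-held multimeter lying flat, 150 x 75 x 32 mm; origin under its middle. Leave it alone.

How it is judged (in metres and radians):
On the way, in this order (a step that is already met when the one before it is completed fails the run):
1. the carrier is threaded onto the dovetail from the open end, knob still slack (y of carrier in the frame of stand between -0.006 and 0.006 m and z of carrier in the frame of stand between 0.0105 and 0.0185 m and angle between the x axis of carrier and the x axis of stand, either way round below 0.12 rad and x of carrier in the frame of stand between -0.06 and 0.01 m and value of joint knob below 0.45 rad), for 0.1 s.
2. the carrier is home against the stop, not yet clamped (y of carrier in the frame of stand between -0.006 and 0.006 m and z of carrier in the frame of stand between 0.0105 and 0.0185 m and angle between the x axis of carrier and the x axis of stand, either way round below 0.12 rad and x of carrier in the frame of stand between 0.0195 and 0.026 m and contact force between jaw and stand below 10 N), for 0.1 s.
3. the knob is turned until the jaw presses the dovetail (y of carrier in the frame of stand between -0.006 and 0.006 m and z of carrier in the frame of stand between 0.0105 and 0.0185 m and angle between the x axis of carrier and the x axis of stand, either way round below 0.12 rad and x of carrier in the frame of stand between 0.0195 and 0.026 m and contact force between jaw and stand above 18 N), for 0.2 s.
At the end, for the whole second after the job is handed in: The carrier rides on the dovetail, squarely, its end within 3.5 mm of the stop block (origin at x = 19.5 to 26 mm in the stand's frame), the jaw presses the dovetail with more than 15 N, everything is at rest (y of carrier in the frame of stand between -0.006 and 0.006 m and z of carrier in the frame of stand between 0.0105 and 0.0185 m and angle between the x axis of carrier and the x axis of stand, either way round below 0.12 rad and x of carrier in the frame of stand between 0.0195 and 0.026 m and contact force between jaw and stand above 15 N and linear speed of carrier below 0.01 m/s); the robot touches nothing.
It fails at once if the carrier is pushed against the rail's end or along the rail with more than 40 N while it is being slid on (contact force between carrier and stand above 40 N and x of carrier in the frame of stand below 0.018 m and value of joint knob below 0.45 rad).
It fails at once if the carrier is pushed against the stop with more than 40 N (contact force between carrier and stop above 40 N).
It fails at once if the clamp is forced: more than 75 N at the jaw (contact force between jaw and stand above 75 N).
It fails at once if a bystander is moved by more than 25 mm (distance of any of circuit_board, heatsink, solder_spool, screw_jar, screwdriver, multimeter from where it was at the start of the episode above 0.025 m).
It also fails if it takes over 72 s, if anything falls off the work surface, if the arm or the gripper's body presses on something with over 40 N, if the wrist force passes 120 N, or if a joint passes its speed limit or range.

## Working session

There is one attempt and no reset: what is moved stays moved. The work goes in short steps, Python scripts to look and compute and a tool call to move; the robot and the scene stay as the last step left them, time stands still between calls to the robot, and variables do not carry over. Pictures are saved under pics/ and viewed, about 8 in all and at most 12, crops included, and the job is handed in when it is done.

Besides the shell and the picture viewer there is one more tool, called after "Emit:" as name(argument=value, ...) on one line, values as JSON. play_rows: Moves the arm, as the interface text tells. Its arguments: {"type":"object","properties":{"deltas":{"type":"array","items":{"type":"array","items":{"type":"number"}}},"squeeze":{"type":"number"}},"required":["deltas"]}

```bash
mkdir -p pics; cat > h.py <<'E'
import numpy as np, cv2, pickle
from rig import sensors, capture, order, ctrl
from scipy.spatial.transform import Rotation as R
def snap(name, fn):
    s=sensors.sense(); c=capture(name); c['s']=s
    pickle.dump(c,open(fn+'.pkl','wb')); cv2.imwrite('pics/'+fn+'.png',c['pixels'][:,:,::-1]); return c
def load(fn): return pickle.load(open(fn+'.pkl','rb'))
def pose(c):
    if 'eye' in c: return np.array(c['rotation']).reshape(3,3), np.array(c['eye'])
    w=c['s']['ee_rot']; Rt=R.from_quat([w[1],w[2],w[3],w[0]]).as_matrix(); T=np.array(c['tool_from_camera'])
    return Rt@T[:3,:3], Rt@T[:3,3]+np.array(c['s']['eef_pos'])
def cloud(c):
    Rm,e=pose(c); v,u=np.mgrid[:400,:640]; z=c['z_map'].astype(float)
    p=np.stack([(u-c['cx'])/c['fx']*z,(v-c['cy'])/c['fy']*z,z],-1)@Rm.T+e
    p[z==0]=np.nan; return p
E
python3 - <<'E'
from h import *
for n in ['scene','side','wrist']:
    c=snap(n,n+'0'); print(n,pose(c),c['fx'])
    if n!='wrist': pass
a=cv2.imread('pics/scene0.png');b=cv2.imread('pics/side0.png')
cv2.imwrite('pics/both.png',cv2.resize(np.vstack([a,b]),(480,600)))
print(sensors.sense(), ctrl.tcp_to_grasp)
E
```

```text
Traceback (most recent call last):
  File "h.py", line 9, in pose
    if 'eye' in c: return np.array(c['rotation']).reshape(3,3), np.array(c['eye'])
                          ~~~~~~~~~~~~~~~~~~~~~~~~~~~~~~~^^^^^
ValueError: cannot reshape array of size 4 into shape (3,3)
```

View pics/scene0.png

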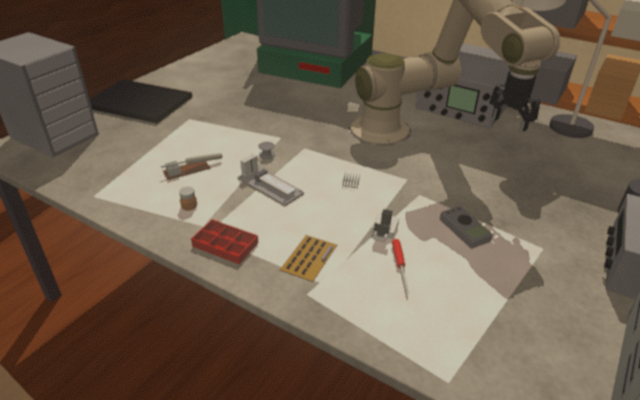

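The scene view shows the stand around (270,185), with its head at (248,168) and its open end near (297,198). The carrier is at (385,225), beside the red screwdriver at (400,255). The multimeter is at (466,226).

```bash
sed -i "s/np.array(c\['rotation'\]).reshape(3,3)/R.from_quat(np.roll(c['rotation'],-1)).as_matrix()/" h.py
python3 - <<'E'
from h import *
np.set_printoptions(precision=1,suppress=True)
c=load('scene0'); p=cloud(c); print(c['eye'],c['fx'])
for n,u,v in [('stand',270,185),('head',248,165),('mouth',298,193),('carr',385,222),('table',340,240)]: print(n,p[v,u])
for n in ['side','wrist']:
    c=snap(n,n+'0'); print(n,pose(c),c['fx'])
print(sensors.sense(), ctrl.tcp_to_grasp)
E
```

```text
[1632.3  743.7  979.7] 518.0786306935441
stand [ 552.8 -115.1   16.8]
head [ 542.1 -210.7   54. ]
mouth [534.5 -18.2  12.1]
carr [543.6 291.7  37.1]
table [645.3 202.5   0.3]
side (array([[ 0.7, -0.5,  0.5],
       [-0.7, -0.5,  0.5],
       [-0. , -0.7, -0.7]]), array([  50.9, -506.4,  904. ])) 498.8660547520524
wrist (array([[ 0.3,  0.9,  0.3],
       [ 0.9, -0.3, -0.1],
       [-0. ,  0.3, -1. ]]), array([105.7, 520.1, 373.8])) 320.0030255662801
{'time_s': 0.15, 'joints': array([ 1. ,  0.3,  1.5, -0. ,  1.3, -0.2]), 'dq': array([ 0., -0., -0., -0., -0., -0.]), 'tau': array([  0. , -41.2, -26. ,  -0. ,   0. ,   0. ]), 'eef_pos': array([177.4, 493.9, 230.9]), 'ee_rot': array([-0. ,  0.2,  1. , -0. ]), 'force': array([ 0. , -0.7, -0.9]), 'wrist_torque': array([-0., -0., -0.]), 'grip_width': 1.0026526460813268} -18.700000000000003
```

View pics/side0.png

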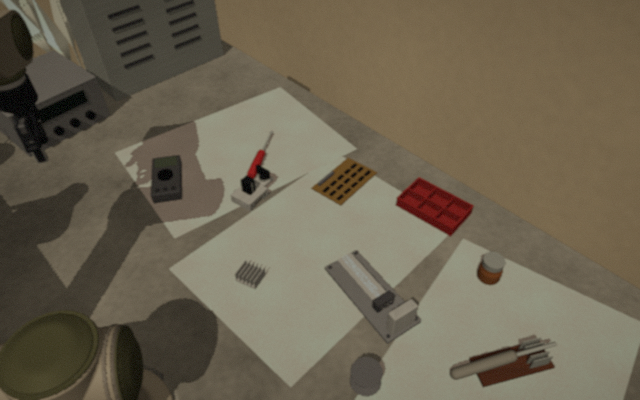

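The side view agrees: carrier at (255,185) with its knob on the far side near the screwdriver, stand at (370,290), open end up and to the left. Next I take a closer look with the wrist camera.

Emit:
play_rows(deltas=[[1,-0.6,0,0,0,0,1],[1,-0.6,0,0,0,0,1],[1,-0.6,0,0,0,0,1],[1,-0.6,0,0,0,0,1],[1,-0.6,0,0,0,0,1],[1,-0.6,0,0,0,0,1],[1,-0.6,0,0,0,0,1],[1,-0.6,0,0,0,0,1]])

```text
time_s: 0.82
eef_pos: [464.8, 321.1, 231.1]
ee_rot: [-0.0, 0.172, 0.985, -0.0]
force: [0.8, 0.4, 0.2]
grip_width: 0.999
```

```bash
python3 - <<'E'
from h import *
c=snap('wrist','w1'); s=c['s']; print(s['eef_pos'],s['ee_rot'],s['joints'],s['time_s'],s['force'])
E
```

```text
[464.76804493 321.10115786 231.14543075] [-1.71327864e-04  1.71622983e-01  9.85162685e-01 -8.52051184e-05] [ 3.97204147e-01  4.01628981e-01  1.37345390e+00  4.21922010e-05
  1.36689022e+00 -8.28647005e-01] 0.8167 [0.75915818 0.42066685 0.16182125]
```

View pics/w1.png

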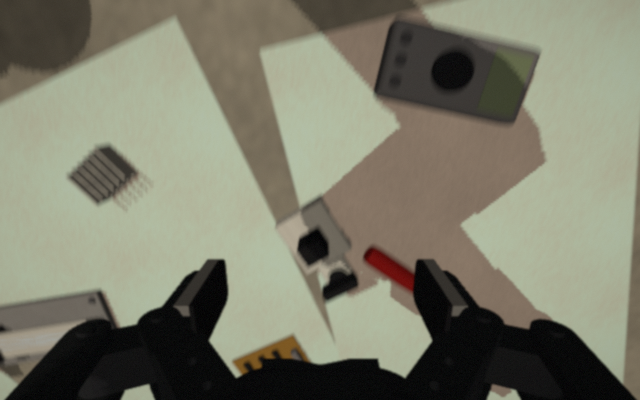

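The wrist view shows the carrier at (315,240): post at (312,246), wing at (338,286), screwdriver handle at (390,268), stand open end at (100,305). I'll fit the carrier from the depth map, by height.

```bash
cat >> h.py <<'E'
def rect(p,m,lo,hi,name,minA=15):
    """blobs of mask m at heights lo..hi: min-area rects in world xy"""
    mm=(m&(p[...,2]>lo)&(p[...,2]<hi)).astype(np.uint8)
    n,l,st,ce=cv2.connectedComponentsWithStats(mm)
    for i in range(1,n):
        if st[i,4]<minA: continue
        q=p[l==i]; r=cv2.minAreaRect(q[:,:2].astype(np.float32))
        print(name,st[i,4],'px',ce[i].round(),'mean',q.mean(0).round(1),'rect c',np.round(r[0],1),'size',np.round(r[1],1),'ang',round(r[2],1))
E
python3 - <<'E'
from h import *
c=load('w1'); p=cloud(c)
m=np.zeros((400,640),bool); m[180:320,260:365]=1
rect(p,m,56,75,'top'); rect(p,m,20,32,'plate'); rect(p,m,7,75,'all')
m[:]=0; m[265:400,0:200]=1
rect(p,m,24,45,'rail');rect(p,m,6,45,'base')
print(p[300,20:180:10].round(0))
c=load('scene0'); p=cloud(c); m[:]=0; m[200:250,360:400]=1
rect(p,m,50,75,'s-top',3); rect(p,m,10,75,'s-all')
m[:]=0; m[140:210,230:310]=1
rect(p,m,50,85,'s-head'); rect(p,m,7,85,'s-stand'); rect(p,m,23,45,'s-rail',5)
c=load('side0'); p=cloud(c); m[:]=0; m[160:215,225:282]=1
rect(p,m,50,75,'d-top',3); rect(p,m,10,75,'d-all')
m[:]=0; m[240:345,315:425]=1
rect(p,m,50,85,'d-head'); rect(p,m,5,85,'d-stand'); rect(p,m,24,33,'d-rail',5)
E
```

```text
top 623 px [314. 249.] mean [529.5 290.7  65. ] rect c [531.2 289.8] size [24.1 28.8] ang 12.2
top 362 px [341. 287.] mean [586.5 302.6  60.7] rect c [587.7 302.1] size [10.3 43.6] ang 9.7
plate 2666 px [318. 235.] mean [532.4 294.   26. ] rect c [543.8 292.7] size [97.9 64.3] ang 11.8
all 4495 px [320. 244.] mean [539.3 294.9  36.4] rect c [549.5 293.9] size [109.9  64.3] ang 11.8
rail 1787 px [ 34. 337.] mean [ 540.5 -100.7   28.7] rect c [544.5 -90.3] size [133.6  39. ] ang 82.3
base 4952 px [ 45. 322.] mean [531.3 -90.1  16.6] rect c [ 542.8 -101.7] size [180.9  90.8] ang 80.7
[[ 495. -118.    2.]
 [ 498.  -98.    9.]
 [ 502.  -85.    9.]
 [ 506.  -72.   10.]
 [ 510.  -59.   10.]
 [ 515.  -47.   10.]
 [ 519.  -34.   10.]
 [ 523.  -20.   12.]
 [ 528.   -9.   10.]
 [ 537.   -7.   -1.]
 [ 541.    6.    0.]
 [ 545.   20.    1.]
 [ 550.   32.    1.]
 [ 555.   45.    0.]
 [ 560.   57.   -0.]
 [ 439.  273.  274.]]
s-top 99 px [386. 214.] mean [537.5 289.7  62.9] rect c [534.1 288. ] size [29.9 29.7] ang 7.5
s-top 86 px [381. 226.] mean [592.  301.3  59.1] rect c [590.1 300.9] size [14.9
[... 1044 characters left out ...]
252. 185.] mean [548.5 294.1  34.3] rect c [572.5 312.7] size [180.1  83.4] ang 29.3
d-head 435 px [402. 312.] mean [ 520.1 -222.6   66.7] rect c [ 523.3 -219.7] size [25.9 60.3] ang 82.0
d-stand 3906 px [373. 296.] mean [ 530.3 -139.1   23.9] rect c [ 542.4 -122.5] size [233.6  95.9] ang 80.4
d-rail 818 px [361. 276.] mean [545.4 -90.2  29.5] rect c [546.2 -87.6] size [127.6  39.1] ang 80.4
d-rail 54 px [382. 304.] mean [ 526.5 -170.4   28.5] rect c [ 528.9 -171.3] size [16.  45.3] ang 59.5
d-rail 22 px [409. 321.] mean [ 534.8 -233.    28.4] rect c [ 535.2 -233. ] size [ 2.3 30.5] ang 82.6
d-rail 37 px [393. 328.] mean [ 499.9 -221.9   28.7] rect c [ 500.  -222.2] size [14.7 29.9] ang 36.3
```

Carrier: post (531.2, 289.8), knob (587.7, 302.1), so it heads about -77.7°, and heights and sizes match. The stand heads about -99.5°. I'll hover over the stand for a precise fit before grasping.

Emit:
play_rows(deltas=[[0.2,-1,0,0,0,-1,0.2],[0.2,-1,0,0,0,-1,0.2],[0.2,-1,0,0,0,-1,0.2],[0.2,-1,0,0,0,-1,0.2],[0.2,-1,0,0,0,-1,0.2],[0.2,-1,0,0,0,-1,0.2],[0.2,-1,0,0,0,-1,0.2],[0.2,-1,0,0,0,-1,0.2]])

```text
time_s: 1.53
eef_pos: [527.2, 0.6, 231.3]
ee_rot: [-0.0, 0.56, 0.829, -0.0]
force: [0.6, 0.6, -0.4]
grip_width: 0.603
```

Emit:
play_rows(deltas=[[0.1,-1,-0.5,0,0,-1,0.2],[0,-1,-0.5,0,0,-1,0.2],[0,0,0,0,0,-1,0.2],[0,0,0,0,0,-1,0.2],[0,0,0,0,0,-1,0.2],[0,0,0,0,0,-0.3,0.2],[0,0,0,0,0,0,0.2]])

```text
time_s: 2.12
eef_pos: [530.9, -71.8, 193.8]
ee_rot: [-0.0, 0.764, 0.645, -0.0]
force: [-0.2, 0.9, -0.5]
grip_width: 0.6
```

```bash
python3 - <<'E'
from h import *
c=snap('wrist','w2'); s=c['s']; print(s['eef_pos'],s['ee_rot'],s['joints'],s['time_s'],s['force'],s['grip_width'])
p=cloud(c); m=np.ones((400,640),bool); m[300:]=0
p[p[...,2]>120]=np.nan
rect(p,m,26,32,'rail',60);rect(p,m,32,42,'stop',60);rect(p,m,60,80,'head',60);rect(p,m,5,80,'base',200)
E
```

```text
[530.86399999 -71.78705173 193.82045067] [-2.83848041e-04  7.63964776e-01  6.45257868e-01 -1.55823576e-04] [-3.53259431e-01  3.67946567e-01  1.52187129e+00  9.63145073e-06
  1.25242234e+00 -1.85187758e-01] 2.1167 [-0.21520222  0.86386606 -0.50274222] 0.5997675138611406
rail 185 px [98. 11.] mean [368.  108.8  28. ] rect c [368.4 109. ] size [37.3  3.6] ang 18.6
rail 223 px [109.  19.] mean [375.2 101.2  28.1] rect c [374.9 101.4] size [44.8  3.3] ang 20.1
rail 212 px [116.  30.] mean [378.7  92.3  28.1] rect c [378.4  92.4] size [43.8  3. ] ang 20.1
rail 199 px [124.  40.] mean [382.1  83.4  28.1] rect c [381.5  83.1] size [44.5  3.2] ang 20.8
rail 1629 px [599. 119.] mean [796.4 -57.2  28.9] rect c [810.9 -62.1] size [ 46.5 160.6] ang 6.7
rail 187 px [131.  51.] mean [385.1  74.2  28.2] rect c [385.   74.3] size [44.  3.] ang 20.1
rail 180 px [138.  61.] mean [388.9  65.4  28.3] rect c [388.1  65.5] size [44.3  3. ] ang 19.9
rail 4606 px [339. 194.] mean [546.2 -87.5  29.2] rect c [546.  -90.7] size [131.   42.8] ang 80.4
stop 751 px [338. 267.] mean [ 533.8 -162.5   36.7] rect c [ 533.9 -163.5] size [19.7 43.2] ang 80.1
base 3850 px [126.  36.] mean [381.3  88.2  20.4] rect c [379.9  87.9] size [45.  51.2] ang 19.8
base 7971 px [605. 120.] mean [810.6 -60.6  18.7] rect c [817.3 -61.5] size [ 59.9 161. ] ang 4.9
base 14962 px [337. 205.] mean [ 542.6 -104.    17.6] rect c [ 541.3 -116.5] size [207.8  90.1] ang 80.5
base 415 px [543. 294.] mean [ 759.8 -247.3   16. ] rect c [ 761.2 -249.9] size [42.2 11.9] ang 6.3
```

View pics/w2.png

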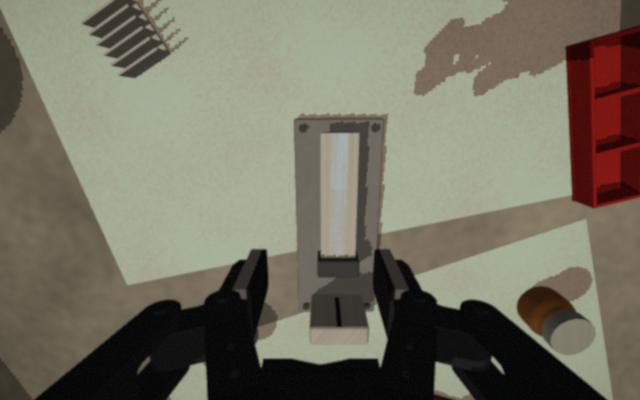

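The stand is centred under the wrist: rail from (340,133) down to the stop face near (337,257), open end towards the camera, sides clear. I'll fit its centreline.

```bash
python3 - <<'E'
from h import *
c=load('w2'); p=cloud(c)
def fit(c,m,lo,hi,W):
    p=cloud(c); ok=m&(p[...,2]>lo)&(p[...,2]<hi); q=p[ok][:,:2]
    th=np.radians(-99.6); 
    for _ in range(3):
        d=np.array([np.cos(th),np.sin(th)]); n=np.array([-d[1],d[0]])
        t=q@d; w=q@n; b=np.arange(t.min()+5,t.max()-5,4); M=[]
        for a in b:
            s=w[(t>=a)&(t<a+4)]
            if len(s)>8: M.append((a+2,(np.percentile(s,2)+np.percentile(s,98))/2,np.ptp(s)))
        M=np.array(M); k=np.polyfit(M[:,0],M[:,1],1); th+=np.arctan(k[0])
    d=np.array([np.cos(th),np.sin(th)]); n=np.array([-d[1],d[0]])
    print('heading',np.degrees(th),'lat',np.median(q@n if 0 else M[:,1]),'width',np.median(M[:,2]),'t range',np.percentile(q@d,[0.3,99.7]))
    return d,n,np.median(M[:,1])
m=np.zeros((400,640),bool); m[100:256,290:395]=1
d,n,l=fit(c,m,26.5,32,36); 
m[:]=0; m[90:360,270:400]=1
d2,n2,l2=fit(c,m,7,12.5,90)
# stop top
m[:]=0; m[240:290,300:370]=1
q=p[m&(p[...,2]>34)&(p[...,2]<42)][:,:2]; print('stop t',np.percentile(q@d,[1,99]),'w',np.percentile(q@n,[1,99]))
c=load('side0'); m[:]=0; m[240:345,315:425]=1; fit(c,m,26,32.5,36); fit(c,m,7,13,90)
E
```

```text
heading -99.50921185152157 lat 553.0575831109968 width 35.71291347841145 t range [-65.52521286  61.69287529]
heading -99.77599554785748 lat 552.9296398702596 width 88.5492832653608 t range [-80.9136256  141.26021076]
stop t [63.69526503 82.51615552] w [532.05480884 574.2446522 ]
heading -99.8614516143287 lat 552.94623242127 width 35.80592481321855 t range [-70.20387696 138.80317039]
heading -105.1874239279277 lat 549.827512559342 width 87.97369420988332 t range [-134.89180016   93.41493388]
```

Stand origin ≈ (544, -100.6), heading -99.6°; the wrist and side cameras agree. Now I grasp the post with the jaws along the carrier's y.

Emit:
play_rows(deltas=[[0,1,0,0,0,0.6,0.2],[0,1,0,0,0,0.6,0.2],[0,1,0,0,0,0.6,0.2],[0,1,0,0,0,0.6,0.2],[0,1,0,0,0,0.6,0.2],[0,1,0,0,0,0.6,0.2],[0,1,0,0,0,0,0.2],[0,1,0,0,0,0,0.2]])

```text
time_s: 2.83
eef_pos: [530.5, 250.4, 194.1]
ee_rot: [0.0, 0.628, 0.778, -0.0]
force: [1.8, -0.2, 0.9]
grip_width: 0.602
```

Emit:
play_rows(deltas=[[0,1,0,0,0,0,0.2],[0,0.04,-0.5,0,0,0,0.2],[0,0,-0.8,0,0,0,0.2],[0,0,-0.8,0,0,0,0.2],[0,0,-0.3,0,0,0,0.2],[0,0,0,0,0,0,0.2]])

```text
time_s: 3.33
eef_pos: [529.6, 289.4, 95.3]
ee_rot: [-0.002, 0.629, 0.778, -0.002]
force: [-1.2, 0.0, 1.1]
grip_width: 0.599
```

```bash
python3 - <<'E'
from h import *
c=snap('wrist','w3'); s=c['s']; print(s['eef_pos'],s['ee_rot'],s['joints'],s['time_s'],s['force'],s['grip_width'])
w=s['ee_rot'];print(R.from_quat(np.roll(w,-1)).as_matrix().round(3))
E
```

```text
[529.57793915 289.39990507  95.30785882] [-0.00159972  0.62863964  0.77769134 -0.00241192] [3.06204698e-01 6.15350001e-01 1.40859748e+00 5.47988737e-06
 1.12343360e+00 9.50182710e-02] 3.3333 [-1.16924826  0.01777077  1.07329481] 0.5991793551756931
[[-0.21   0.978 -0.006]
 [ 0.978  0.21  -0.002]
 [-0.001 -0.006 -1.   ]]
```

View pics/w3.png

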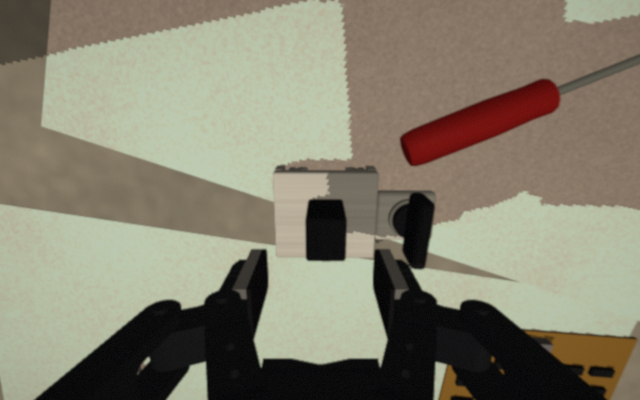

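The post (325,230) lies midway between the finger tips (255 and 385), square with the hand, and the outer finger clears the wing at (418,230). I go down and grip.

Emit:
play_rows(deltas=[[0.04,0.01,-0.6,0,0,0,0.2],[0,0,-0.6,0,0,0,0.2],[0,0,-0.35,0,0,0,0.2],[0,0,0,0,0,0,0.2],[0,0,0,0,0,0,0.2]], squeeze=50)

```text
time_s: 3.8
eef_pos: [533.6, 290.4, 37.9]
ee_rot: [0.001, 0.629, 0.777, 0.001]
force: [-0.7, 0.2, 0.5]
grip_width: 0.599
```

Emit:
play_rows(deltas=[[0,0,0,0,0,0,-1],[0,0,0,0,0,0,-1],[0,0,0,0,0,0,-1],[0,0,0,0,0,0,-1],[0,0,0,0,0,0,-1]])

```text
time_s: 4.22
eef_pos: [533.2, 290.5, 38.1]
ee_rot: [0.001, 0.629, 0.777, 0.001]
force: [-1.8, -1.3, 6.8]
grip_width: 0.275
```

```bash
python3 - <<'E'
from h import *
s=sensors.sense(); print(s)
E
```

```text
{'time_s': 4.2167, 'joints': array([3.06039305e-01, 6.93007696e-01, 1.44208494e+00, 7.72394416e-06,
       1.00426262e+00, 9.56926620e-02]), 'dq': array([-0.00095215, -0.00077025, -0.00054619, -0.00043942,  0.00030511,
        0.00033107]), 'tau': array([-1.87036288e-01, -4.98764241e+01, -2.09891117e+01,  1.26683194e-02,
       -6.82474058e-01, -1.50952872e-02]), 'eef_pos': array([533.24736661, 290.45702769,  38.11357723]), 'ee_rot': array([6.14588218e-04, 6.28969054e-01, 7.77429532e-01, 9.34759998e-04]), 'force': array([-1.8263739 , -1.29119942,  6.75444948]), 'wrist_torque': array([-0.14790351,  0.44630357, -0.03317872]), 'grip_width': 0.27540844097334954}
```

Emit:
play_rows(deltas=[[0,0,0.3,0,0,0,-1],[0,0,0.4,0,0,0,-1],[0,0,0.4,0,0,0,-1],[0,0,0.4,0,0,0,-1],[0.1,-0.6,0,0,0,-0.4,-1],[0.1,-0.6,0,0,0,-0.4,-1],[0.1,-0.6,0,0,0,-0.4,-1],[0.1,-0.6,0,0,0,-0.4,-1]])

```text
time_s: 4.88
eef_pos: [548.4, 193.2, 96.8]
ee_rot: [-0.0, 0.692, 0.721, -0.0]
force: [0.1, -0.2, -6.7]
grip_width: 0.27
```

Emit:
play_rows(deltas=[[0.1,-0.7,0,0,0,-0.4,-1],[0.1,-0.7,0,0,0,-0.4,-1],[0.1,-0.7,0,0,0,-0.4,-1],[0.1,-0.7,0,0,0,-0.4,-1],[0,-0.7,0,0,0,-0.4,-1],[0,-0.67,0,0,0,0,-1],[0,0,0,0,0,0,-1],[0,0,0,0,0,0,-1]])

```text
time_s: 5.55
eef_pos: [564.5, 26.4, 96.7]
ee_rot: [-0.0, 0.764, 0.645, -0.0]
force: [-0.3, 0.7, -5.7]
grip_width: 0.276
```

```bash
cat >> h.py <<'E'
D=np.array([-0.1668,-0.9860]);N=np.array([0.9860,-0.1668]);O=np.array([543.9,-100.6])
def st(s=None,pr=True):
    s=s or sensors.sense(); e=s['eef_pos'];q=np.array(e[:2])-O
    M=R.from_quat(np.roll(s['ee_rot'],-1)).as_matrix(); f=s['force'];t=s['wrist_torque']
    print('t%.2f stand xyz %.1f %.1f %.1f yaw %.2f tilt'%(s['time_s'],q@D,q@N,e[2],np.degrees(np.arctan2(M[1,1],M[0,1]))),np.round(M[:2,2],3),'F(sx,sy,z)',np.round([f[:2]@D,f[:2]@N,f[2]],1),'M',np.round([t[:2]@D,t[:2]@N,t[2]],3),'grip %.3f j6 %.2f'%(s['grip_width'],s['joints'][5]))
E
python3 - <<'E'
from h import *
c=snap('wrist','w4'); st(c['s'])
E
```

```text
t5.55 stand xyz -128.6 -0.9 96.7 yaw -9.68 tilt [-0.  0.] F(sx,sy,z) [-0.6 -0.4 -5.7] M [-0.067 -0.018  0.007] grip 0.276 j6 0.01
```

View pics/w4.png

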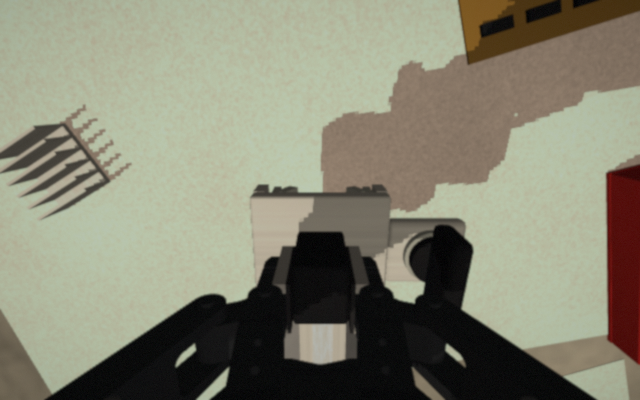

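The carrier hangs square in the hand, with its back edge along (252..388,195). I'll measure its yaw, lateral centre and height in this view.

```bash
python3 - <<'E'
from h import *
c=load('w4'); p=cloud(c); q=p-np.r_[O,0]; 
X=q[...,:2]@D; Y=q[...,:2]@N; Z=q[...,2]
m=np.zeros((400,640),bool); m[180:290,240:400]=1
ok=m&(Z>80)&(Z<89); print(ok.sum(),'plate z',np.median(Z[ok]))
for v in range(200,285,10):
    r=ok[v]; 
    if r.sum(): print(v,'X',round(np.nanmedian(X[v][r]),1),'Y',np.nanmin(Y[v][r]).round(1),np.nanmax(Y[v][r]).round(1))
for u in range(260,385,15):
    r=ok[:,u]; print(u,'Y',round(np.median(Y[:,u][r]),1),'Xmin',X[:,u][r].min().round(1),end=' | ')
A=np.c_[X[ok],Y[ok],np.ones(ok.sum())];print('\nplane slopes',np.linalg.lstsq(A,Z[ok],rcond=None)[0])
m[:]=0;m[215:330,425:480]=1
ok=m&(Z>112); r=cv2.minAreaRect(np.c_[X[ok],Y[ok]].astype(np.float32)); print('wing',r,np.median(Z[ok]))
E
```

```text
8256 plate z 84.73917656680095
200 X -157.7 Y -37.1 34.1
210 X -152.4 Y -36.7 34.6
220 X -146.9 Y -36.6 40.2
230 X -141.4 Y -37.1 39.7
240 X -135.7 Y -36.9 40.3
250 X -129.9 Y -36.6 40.6
260 X -123.9 Y -37.1 41.0
270 X -118.0 Y -37.0 41.5
280 X -111.5 Y -36.6 42.3
260 Y -32.9 Xmin -159.9 | 275 Y -24.8 Xmin -159.9 | 290 Y -17.0 Xmin -160.1 | 305 Y -9.2 Xmin -160.0 | 320 Y -1.5 Xmin -159.9 | 335 Y 6.2 Xmin -160.1 | 350 Y 14.0 Xmin -159.9 | 365 Y 21.8 Xmin -159.8 | 380 Y 29.9 Xmin -159.9 | 
plane slopes [ 1.13837414e-02 -6.81854363e-03  8.63195305e+01]
wing ((-135.37326049804688, 46.57778549194336), (30.41935920715332, 31.429584503173828), 85.49679565429688) 120.86771766435602
```

Carrier square, centre at y≈-1.2 and x≈-128 in the stand frame, underside where expected. I shift it slightly and lower it to rail height.

Emit:
play_rows(deltas=[[0.02,0,-0.4,0,0,0,-1],[0,0,-0.4,0,0,0,-1],[0,0,-0.3,0,0,0,-1],[0,0,0,0,0,0,-1],[0,0,0,0,0,0,-1]])

```text
time_s: 6.02
eef_pos: [565.2, 28.4, 52.2]
ee_rot: [-0.0, 0.763, 0.646, -0.0]
force: [0.4, 0.1, -5.6]
grip_width: 0.267
```

```bash
python3 -c "from h import *; st()"
```

```text
t6.02 stand xyz -130.8 -0.5 52.2 yaw -9.48 tilt [-0.001  0.   ] F(sx,sy,z) [-0.2  0.3 -5.6] M [-0.028 -0.021 -0.023] grip 0.267 j6 0.01
```

Emit:
play_rows(deltas=[[-0.02,-0.2,0,0,0,0,-1],[-0.033,-0.2,0,0,0,0,-1],[0,0,0,0,0,0,-1]])

```text
time_s: 6.27
eef_pos: [563.6, 9.8, 53.0]
ee_rot: [0.001, 0.764, 0.645, 0.0]
force: [0.2, -1.1, -5.4]
grip_width: 0.277
```

Emit:
play_rows(deltas=[[-0.008,-0.05,0,0,0,0,-1],[-0.008,-0.05,0,0,0,0,-1],[-0.008,-0.05,0,0,0,0,-1],[-0.008,-0.05,0,0,0,0,-1],[0,0,0,0,0,0,-1]])

```text
time_s: 6.68
eef_pos: [562.0, 3.1, 52.1]
ee_rot: [0.0, 0.764, 0.646, -0.0]
force: [0.1, 0.3, -6.1]
grip_width: 0.273
```

```bash
python3 -c "from h import *; st()"
```

```text
t6.68 stand xyz -105.3 0.5 52.1 yaw -9.57 tilt [-0. -0.] F(sx,sy,z) [-0.3  0.1 -6.1] M [-0.08  -0.026 -0.008] grip 0.273 j6 -0.04
```

Emit:
play_rows(deltas=[[-0.018,-0.05,0,0,0,0,-1],[-0.008,-0.05,0,0,0,0,-1],[-0.008,-0.05,0,0,0,0,-1],[0,0,0,0,0,0,-1]])

```text
time_s: 7.02
eef_pos: [560.6, -3.0, 52.1]
ee_rot: [0.0, 0.764, 0.646, -0.0]
force: [-0.5, 0.5, -6.1]
grip_width: 0.273
```

Emit:
play_rows(deltas=[[-0.008,-0.05,0,0,0,0,-1],[-0.008,-0.05,0,0,0,0,-1],[-0.008,-0.05,0,0,0,0,-1],[0,0,0,0,0,0,-1]])

```text
time_s: 7.35
eef_pos: [559.7, -9.0, 52.1]
ee_rot: [0.0, 0.764, 0.646, -0.0]
force: [-0.2, 0.1, -6.4]
grip_width: 0.272
```

```bash
python3 -c "from h import *; st()"
```

```text
t7.35 stand xyz -93.0 0.3 52.1 yaw -9.57 tilt [-0. -0.] F(sx,sy,z) [-0.1 -0.2 -6.4] M [-0.089  0.003  0.003] grip 0.272 j6 -0.06
```

The front edge is 14 mm past the mouth with no contact force. Continuing.

Emit:
play_rows(deltas=[[-0.022,-0.1,0,0,0,0,-1],[-0.017,-0.1,0,0,0,0,-1],[-0.017,-0.1,0,0,0,0,-1],[0,0,0,0,0,0,-1]])

```text
time_s: 7.68
eef_pos: [557.4, -21.4, 52.1]
ee_rot: [0.0, 0.764, 0.645, -0.0]
force: [0.9, 0.4, -5.2]
grip_width: 0.272
```

Emit:
play_rows(deltas=[[-0.017,-0.1,0,0,0,0,-1],[-0.017,-0.1,0,0,0,0,-1],[-0.017,-0.1,0,0,0,0,-1],[0,0,0,0,0,0,-1]])

```text
time_s: 8.02
eef_pos: [555.3, -33.4, 52.1]
ee_rot: [0.0, 0.764, 0.646, -0.0]
force: [-0.4, -0.6, -6.2]
grip_width: 0.275
```

```bash
python3 -c "from h import *; st()"
```

```text
t8.02 stand xyz -68.2 0.1 52.1 yaw -9.59 tilt [-0. -0.] F(sx,sy,z) [ 0.7 -0.3 -6.2] M [-0.065  0.032  0.057] grip 0.275 j6 -0.10
```

Emit:
play_rows(deltas=[[-0.021,-0.123,0,0,0,0,-1],[-0.021,-0.123,0,0,0,0,-1],[-0.021,-0.123,0,0,0,0,-1],[-0.021,-0.123,0,0,0,0,-1],[-0.021,-0.123,0,0,0,0,-1],[-0.021,-0.123,0,0,0,0,-1],[-0.021,-0.123,0,0,0,0,-1],[0,0,0,0,0,0,-1]])

```text
time_s: 8.68
eef_pos: [549.4, -68.0, 52.1]
ee_rot: [0.0, 0.764, 0.645, -0.0]
force: [0.3, 0.6, -5.9]
grip_width: 0.274
```

```bash
python3 -c "from h import *; st()"
```

```text
t8.68 stand xyz -33.0 0.0 52.1 yaw -9.60 tilt [ 0. -0.] F(sx,sy,z) [-0.6  0.2 -5.9] M [-0.098 -0.014 -0.024] grip 0.274 j6 -0.17
```

Emit:
play_rows(deltas=[[-0.021,-0.123,0,0,0,0,-1],[-0.021,-0.123,0,0,0,0,-1],[-0.021,-0.123,0,0,0,0,-1],[-0.021,-0.123,0,0,0,0,-1],[-0.021,-0.123,0,0,0,0,-1],[-0.021,-0.123,0,0,0,0,-1],[-0.021,-0.123,0,0,0,0,-1],[0,0,0,0,0,0,-1]])

```text
time_s: 9.35
eef_pos: [543.6, -102.5, 52.1]
ee_rot: [0.0, 0.764, 0.645, -0.0]
force: [-0.0, 0.1, -5.9]
grip_width: 0.27
```

```bash
python3 -c "from h import *; st()"
```

```text
t9.35 stand xyz 1.9 -0.0 52.1 yaw -9.60 tilt [ 0. -0.] F(sx,sy,z) [-0.1 -0.  -5.9] M [-0.106  0.015  0.011] grip 0.270 j6 -0.23
```

Emit:
play_rows(deltas=[[-0.021,-0.123,0,0,0,0,-1],[-0.021,-0.123,0,0,0,0,-1],[-0.021,-0.123,0,0,0,0,-1],[-0.004,-0.025,0,0,0,0,-1],[-0.004,-0.025,0,0,0,0,-1],[0,0,0,0,0,0,-1]])

```text
time_s: 9.85
eef_pos: [540.8, -118.4, 52.1]
ee_rot: [-0.0, 0.764, 0.646, 0.0]
force: [0.2, 0.4, -5.9]
grip_width: 0.273
```

Emit:
play_rows(deltas=[[-0.004,-0.025,0,0,0,0,-1],[-0.004,-0.025,0,0,0,0,-1],[0,0,0,0,0,0,-1]])

```text
time_s: 10.1
eef_pos: [540.5, -120.2, 52.1]
ee_rot: [0.0, 0.763, 0.646, -0.0]
force: [-0.1, 1.1, -5.5]
grip_width: 0.273
```

```bash
python3 -c "from h import *; st()"
```

```text
t10.10 stand xyz 19.9 -0.1 52.1 yaw -9.55 tilt [ 0. -0.] F(sx,sy,z) [-1.1 -0.2 -5.5] M [-0.086 -0.001  0.012] grip 0.273 j6 -0.26
```

Emit:
play_rows(deltas=[[-0.004,-0.025,0,0,0,0,-1],[0,0,0,0,0,0,-1]])

```text
time_s: 10.27
eef_pos: [540.3, -121.3, 52.1]
ee_rot: [0.0, 0.764, 0.646, -0.0]
force: [1.0, 0.0, -6.3]
grip_width: 0.269
```

Emit:
play_rows(deltas=[[-0.004,-0.025,0,0,0,0,-1],[0,0,0,0,0,0,-1]])

```text
time_s: 10.43
eef_pos: [540.2, -122.2, 52.1]
ee_rot: [-0.0, 0.764, 0.646, 0.0]
force: [0.9, 0.4, -7.2]
grip_width: 0.273
```

Emit:
play_rows(deltas=[[-0.004,-0.025,0,0,0,0,-1],[0,0,0,0,0,0,-1]])

```text
time_s: 10.6
eef_pos: [540.1, -122.3, 52.2]
ee_rot: [-0.001, 0.764, 0.646, 0.001]
force: [1.7, 5.1, -4.0]
grip_width: 0.271
```

```bash
python3 -c "from h import *; st()"
```

```text
t10.60 stand xyz 22.1 -0.1 52.2 yaw -9.56 tilt [0.    0.002] F(sx,sy,z) [-5.4  0.8 -4. ] M [-0.018  1.063  0.077] grip 0.271 j6 -0.27
```

Contact with the stop at 5 N, x≈22 by arm reading, nominal 23: home. I lower it the last mm onto the rail, release and rise.

Emit:
play_rows(deltas=[[0,0,-0.03,0,0,0,-1],[0,0,0,0,0,0,-1],[0,0,0,0,0,0,0.1],[0,0,0,0,0,0,0.1],[0,0,0,0,0,0,0.1],[0,0,0.3,0,0,0,0.1],[0,0,0.6,0,0,0,0.1],[0,0,0.6,0,0,0,0]])

```text
time_s: 11.27
eef_pos: [539.8, -123.4, 111.5]
ee_rot: [-0.0, 0.764, 0.646, -0.0]
force: [0.4, -0.1, -0.0]
grip_width: 0.502
```

Emit:
play_rows(deltas=[[0.5,-0.08,0.5,0,0,0,0],[0.5,-0.08,0,0,0,0,0],[0.43,-0.07,0,0,0,0,0],[0,0,0,0,0,0,0],[0,0,0,0,0,0,0]])

```text
time_s: 11.68
eef_pos: [597.2, -132.6, 130.7]
ee_rot: [0.0, 0.764, 0.646, -0.0]
force: [-0.5, -0.4, -0.2]
grip_width: 0.502
```

```bash
python3 - <<'E'
from h import *
c=snap('wrist','w5'); st(c['s']); p=cloud(c); q=p-np.r_[O,0]; S=np.stack([q[...,:2]@D,q[...,:2]@N,q[...,2]],-1)
S[S[...,2]>84]=np.nan; m=np.ones((400,640),bool)
rect(S,m,68,82,'tops',80); rect(S,m,35.5,42,'plate',100); rect(S,m,34.5,38.5,'stop',100)
E
```

```text
t11.68 stand xyz 22.6 57.9 130.7 yaw -9.55 tilt [-0. -0.] F(sx,sy,z) [ 0.5 -0.5 -0.2] M [-0.029 -0.022  0.027] grip 0.502 j6 -0.24
tops 918 px [321. 219.] mean [20.5 57.5 74.6] rect c [22.  57.5] size [10.  43.5] ang 87.3
tops 1705 px [234. 221.] mean [20.6  0.8 78.3] rect c [22.8 -0.2] size [24.  29.5] ang 89.5
tops 467 px [275. 339.] mean [120.6  22.4  70.1] rect c [121.   21.7] size [17.  21.3] ang 88.6
plate 6509 px [254. 203.] mean [21.3  6.4 39.1] rect c [32.   9.7] size [84.  92.2] ang 0.5
plate 485 px [338. 203.] mean [20.1 71.2 38.8] rect c [22.1 69.8] size [35.5 13.8] ang 1.7
plate 357 px [526. 310.] mean [116.8 234.2  38.4] rect c [117.6 237.8] size [16.2 41.6] ang 28.1
plate 338 px [100. 345.] mean [ 152.9 -138.8   40.2] rect c [ 153.2 -140.3] size [ 9.6 42.9] ang 38.2
stop 698 px [244. 252.] mean [62.8 -4.8 37.3] rect c [64.1  0.4] size [19.7 44.2] ang 3.2
stop 270 px [526. 308.] mean [116.4 235.   36.3] rect c [117.4 239.1] size [19.  43.5] ang 23.5
```

View pics/w5.png

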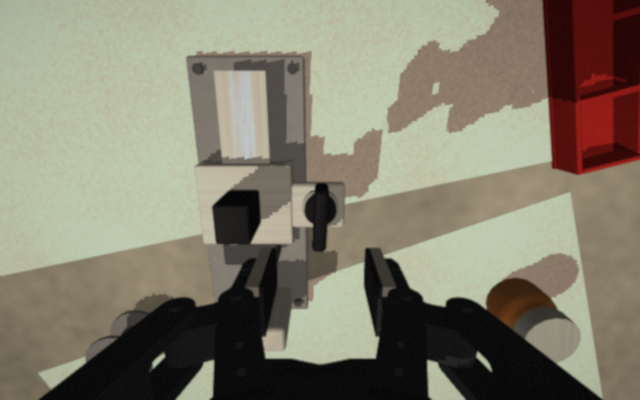

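The carrier is seated at x≈22.6, y≈-0.2, with its front at the stop face. The wing is centred at (22.0, 57.5) and the knob reads ≈0.05 rad. I grip the wing.

Emit:
play_rows(deltas=[[0,0,-0.7,0,0,-0.4,0],[0,0,-0.7,0,0,0,0],[0,0,-0.4,0,0,0,0],[0,0,-0.17,0,0,0,0],[0,0,0,0,0,0,0],[0,0,0,0,0,0,0]])

```text
time_s: 12.23
eef_pos: [597.4, -132.6, 53.1]
ee_rot: [0.0, 0.777, 0.63, 0.0]
force: [-0.0, -0.7, 0.5]
grip_width: 0.499
```

```bash
python3 -c "from h import *; st()"
```

```text
t12.23 stand xyz 22.6 58.0 53.1 yaw -11.96 tilt [ 0.001 -0.   ] F(sx,sy,z) [0.7 0.1 0.5] M [-0.051  0.015  0.031] grip 0.499 j6 -0.20
```

Emit:
play_rows(deltas=[[0,0,0,0,0,0,-1],[0,0,0,0,0,0,-1],[0,0,0,0,0,0,-1],[0,0,0,0,0,0,-1],[0,0,0,0,0,0,-1],[0,0,0,0,0,0,-1]], squeeze=40)

```text
time_s: 12.73
eef_pos: [597.7, -132.6, 53.0]
ee_rot: [0.001, 0.777, 0.63, 0.0]
force: [-0.3, 0.8, 6.0]
grip_width: 0.111
```

```bash
python3 -c "from h import *; st()"
```

```text
t12.73 stand xyz 22.6 58.3 53.0 yaw -11.96 tilt [ 0.001 -0.001] F(sx,sy,z) [-0.7 -0.4  6. ] M [-0.278  0.129 -0.148] grip 0.111 j6 -0.20
```

Emit:
play_rows(deltas=[[-0.006,-0.037,0,0,0,0,-1],[0,0,0,0,0,0,-1],[0,0,0,0,0,-0.5,-1],[0,0,0,0,0,-0.5,-1],[0,0,0,0,0,0,-1]])

```text
time_s: 13.15
eef_pos: [597.6, -133.9, 53.0]
ee_rot: [0.001, 0.809, 0.587, 0.001]
force: [1.6, 1.8, 5.6]
grip_width: 0.11
```

```bash
python3 -c "from h import *; st()"
```

```text
t13.15 stand xyz 23.9 58.5 53.0 yaw -18.07 tilt [ 0.002 -0.001] F(sx,sy,z) [-2.   1.3  5.6] M [-0.074  0.249  0.138] grip 0.110 j6 -0.10
```

Emit:
play_rows(deltas=[[-0.006,-0.035,0,0,0,-0.5,-1],[0,0,0,0,0,-0.5,-1],[0,0,0,0,0,-0.5,-1],[0,0,0,0,0,-0.5,-1],[0,0,0,0,0,0,-1]])

```text
time_s: 13.57
eef_pos: [597.6, -134.4, 53.1]
ee_rot: [0.0, 0.866, 0.5, 0.001]
force: [2.7, 6.1, 6.3]
grip_width: 0.102
```

```bash
python3 -c "from h import *; st()"
```

```text
t13.57 stand xyz 24.3 58.5 53.1 yaw -30.06 tilt [0.002 0.001] F(sx,sy,z) [-6.5  1.6  6.3] M [-0.029  1.052  0.162] grip 0.102 j6 0.11
```

Emit:
play_rows(deltas=[[0,0,0,0,0,-0.5,-1],[0,0,0,0,0,-0.5,-1],[0,0,0,0,0,0,-1]])

```text
time_s: 13.82
eef_pos: [597.7, -134.4, 53.2]
ee_rot: [0.0, 0.891, 0.454, 0.001]
force: [2.5, 6.3, 6.7]
grip_width: 0.111
```

```bash
python3 -c "from h import *; st()"
```

```text
t13.82 stand xyz 24.3 58.6 53.2 yaw -36.05 tilt [0.002 0.001] F(sx,sy,z) [-6.7  1.4  6.7] M [0.075 1.117 0.201] grip 0.111 j6 0.22
```

Emit:
play_rows(deltas=[[0,0,0,0,0,-0.5,-1],[0,0,0,0,0,-0.5,-1],[0,0,0,0,0,0,-1]])

```text
time_s: 14.07
eef_pos: [597.8, -134.3, 53.3]
ee_rot: [0.0, 0.914, 0.406, 0.001]
force: [3.4, 6.8, 6.7]
grip_width: 0.106
```

```bash
python3 -c "from h import *; st()"
```

```text
t14.07 stand xyz 24.3 58.8 53.3 yaw -42.05 tilt [0.003 0.001] F(sx,sy,z) [-7.3  2.2  6.7] M [0.231 1.191 0.217] grip 0.106 j6 0.32
```

Emit:
play_rows(deltas=[[0,0,0,0,0,-0.5,-1],[0,0,0,0,0,-0.5,-1],[0,0,0,0,0,0,-1]])

```text
time_s: 14.32
eef_pos: [598.0, -134.3, 53.3]
ee_rot: [0.0, 0.934, 0.358, 0.002]
force: [3.2, 6.5, 7.4]
grip_width: 0.103
```

```bash
python3 -c "from h import *; st()"
```

```text
t14.32 stand xyz 24.2 59.0 53.3 yaw -48.04 tilt [0.003 0.001] F(sx,sy,z) [-6.9  2.   7.4] M [0.383 1.12  0.288] grip 0.103 j6 0.42
```

Emit:
play_rows(deltas=[[0,0,0,0,0,-0.5,-1],[0,0,0,0,0,-0.5,-1],[0,0,0,0,0,0,-1]])

```text
time_s: 14.57
eef_pos: [598.2, -134.3, 53.3]
ee_rot: [0.0, 0.951, 0.309, 0.002]
force: [4.0, 6.1, 6.4]
grip_width: 0.106
```

```bash
python3 -c "from h import *; st()"
```

```text
t14.57 stand xyz 24.2 59.1 53.3 yaw -54.04 tilt [0.004 0.001] F(sx,sy,z) [-6.7  3.   6.4] M [0.462 1.253 0.333] grip 0.106 j6 0.53
```

Emit:
play_rows(deltas=[[0.02,-0.003,0,0,0,0,-1],[0,0,0,0,0,0,-1]])

```text
time_s: 14.73
eef_pos: [598.3, -134.2, 53.2]
ee_rot: [-0.0, 0.951, 0.31, 0.001]
force: [1.0, 7.3, 7.4]
grip_width: 0.104
```

```bash
python3 -c "from h import *; st()"
```

```text
t14.73 stand xyz 24.0 59.3 53.2 yaw -53.89 tilt [0.002 0.001] F(sx,sy,z) [-7.3 -0.3  7.4] M [-0.128  1.2    0.314] grip 0.104 j6 0.53
```

Emit:
play_rows(deltas=[[0,0,0,0,0,0,-1],[0,0,0,0,0,0,-1]])

```text
time_s: 14.9
eef_pos: [598.3, -134.2, 53.2]
ee_rot: [-0.0, 0.951, 0.31, 0.001]
force: [1.3, 6.7, 7.9]
grip_width: 0.105
```

```bash
python3 -c "from h import *; st()"
```

```text
t14.90 stand xyz 24.1 59.3 53.2 yaw -53.89 tilt [0.002 0.001] F(sx,sy,z) [-6.8  0.2  7.9] M [-0.044  1.215  0.297] grip 0.105 j6 0.53
```

Emit:
play_rows(deltas=[[0,0,0,0,0,-0.5,-1],[0,0,0,0,0,0,-1],[0,0,0,0,0,0,-1]])

```text
time_s: 15.15
eef_pos: [598.4, -134.2, 53.3]
ee_rot: [-0.0, 0.959, 0.285, 0.001]
force: [1.6, 7.6, 8.4]
grip_width: 0.109
```

```bash
python3 -c "from h import *; st()"
```

```text
t15.15 stand xyz 24.0 59.4 53.3 yaw -56.90 tilt [0.002 0.001] F(sx,sy,z) [-7.8  0.3  8.4] M [-0.005  1.223  0.29 ] grip 0.109 j6 0.58
```

Emit:
play_rows(deltas=[[0,0,0,0,0,0,-1]])

```text
time_s: 15.23
eef_pos: [598.4, -134.2, 53.3]
ee_rot: [-0.0, 0.959, 0.285, 0.001]
force: [2.4, 6.7, 8.1]
grip_width: 0.11
```

```bash
python3 -c "from h import *; st()"
```

```text
t15.23 stand xyz 24.1 59.4 53.3 yaw -56.90 tilt [0.002 0.001] F(sx,sy,z) [-7.   1.3  8.1] M [-0.002  1.18   0.241] grip 0.110 j6 0.58
```

Emit:
play_rows(deltas=[[0,0,0,0,0,-0.5,-1],[0,0,0,0,0,0,-1],[0,0,0,0,0,0,-1]])

```text
time_s: 15.48
eef_pos: [598.5, -134.2, 53.3]
ee_rot: [-0.0, 0.966, 0.26, 0.001]
force: [2.1, 7.7, 7.7]
grip_width: 0.104
```

```bash
python3 -c "from h import *; st()"
```

```text
t15.48 stand xyz 24.0 59.5 53.3 yaw -59.90 tilt [0.003 0.001] F(sx,sy,z) [-7.9  0.8  7.7] M [0.074 1.289 0.301] grip 0.104 j6 0.63
```

Emit:
play_rows(deltas=[[0,0,0,0,0,-0.5,-1],[0,0,0,0,0,0,-1],[0,0,0,0,0,0,-1]])

```text
time_s: 15.73
eef_pos: [598.7, -134.2, 53.3]
ee_rot: [-0.0, 0.972, 0.234, 0.002]
force: [2.3, 8.7, 8.1]
grip_width: 0.106
```

```bash
python3 -c "from h import *; st()"
```

```text
t15.73 stand xyz 24.0 59.6 53.3 yaw -62.90 tilt [0.003 0.001] F(sx,sy,z) [-9.   0.8  8.1] M [0.195 1.311 0.391] grip 0.106 j6 0.68
```

Emit:
play_rows(deltas=[[0.01,-0.002,0,0,0,0,-1]])

```text
time_s: 15.82
eef_pos: [598.7, -134.2, 53.3]
ee_rot: [-0.0, 0.972, 0.234, 0.001]
force: [-0.6, 8.5, 8.9]
grip_width: 0.108
```

```bash
python3 -c "
from h import *
st()
a=[]
for i in range(8):
    capture('wrist'); a.append(sensors.sense()['wrist_torque'][2])
print(np.round(a,3),np.mean(a)); st()"
```

```text
t15.82 stand xyz 23.9 59.7 53.3 yaw -62.88 tilt [0.002 0.001] F(sx,sy,z) [-8.3 -2.   8.9] M [-0.325  1.319  0.343] grip 0.108 j6 0.68
[0.325 0.339 0.364 0.318 0.337 0.352 0.369 0.462] 0.3581018972628157
t16.22 stand xyz 23.9 59.6 53.3 yaw -62.88 tilt [0.002 0.001] F(sx,sy,z) [-8.4 -0.8  8.9] M [-0.133  1.305  0.462] grip 0.107 j6 0.68
```

Averaged torque is ≈0.35 N m with noise about 0.03. One more small turn, to check the slope and get some margin.

Emit:
play_rows(deltas=[[0,0,0,0,0,-0.3,-1],[0,0,0,0,0,0,-1]])

```text
time_s: 16.38
eef_pos: [598.8, -134.1, 53.3]
ee_rot: [-0.0, 0.976, 0.219, 0.001]
force: [1.1, 8.1, 8.4]
grip_width: 0.106
```

```bash
python3 -c "
from h import *
a=[]
for i in range(16):
    capture('wrist'); a.append(sensors.sense()['wrist_torque'][2])
print(np.round(a,3),np.mean(a),np.median(a)); st()"
```

```text
[0.441 0.487 0.453 0.452 0.453 0.453 0.456 0.403 0.433 0.454 0.463 0.414
 0.446 0.464 0.519 0.475] 0.454157453438757 0.4530759018761146
t17.18 stand xyz 23.9 59.7 53.3 yaw -64.67 tilt [0.002 0.001] F(sx,sy,z) [-8.5 -0.8  9. ] M [-0.079  1.309  0.475] grip 0.108 j6 0.72
```

The torque jumped to 0.45, more than 1.8° should give. Before any further move I'll check that nothing else is touching.

```bash
python3 - <<'E'
from h import *
c=snap('wrist','w6'); st(c['s']); p=cloud(c); q=p-np.r_[O,0]; S=np.stack([q[...,:2]@D,q[...,:2]@N,q[...,2]],-1)
m=np.ones((400,640),bool); 
rect(S,m,75,82,'tops',80); rect(S,m,37,41,'plate',150); rect(S,m,34.5,38.2,'stop',100)
E
```

```text
t17.18 stand xyz 23.9 59.7 53.3 yaw -64.67 tilt [0.002 0.001] F(sx,sy,z) [-8.5 -0.8  9. ] M [-0.079  1.309  0.475] grip 0.108 j6 0.72
tops 920 px [321. 286.] mean [23.8 59.3 75.6] rect c [24.  59.3] size [ 8.5 40.8] ang 35.5
tops 253 px [293. 271.] mean [ 9.1 60.2 78.5] rect c [ 9.1 60.4] size [14.   4.1] ang 62.2
tops 131 px [340. 267.] mean [23.7 72.9 78.8] rect c [23.8 72.9] size [6.5 1.5] ang 34.2
tops 128 px [357. 276.] mean [31.9 73.6 78.5] rect c [31.9 73.6] size [6.1 1.3] ang 36.0
plate 3339 px [280. 259.] mean [ 8.5 41.3 39.2] rect c [ 7.4 40.8] size [94.3 34.8] ang 61.8
plate 957 px [320. 345.] mean [59.8  7.2 38.1] rect c [59.4  9.2] size [21.5 32.5] ang 30.9
stop 517 px [308. 231.] mean [12.5 63.  36.8] rect c [10.  60.7] size [65.  27.4] ang 47.4
stop 815 px [323. 347.] mean [62.5  6.  37.3] rect c [64.4  7.5] size [30.3 20.2] ang 89.2
```

View pics/w6.png

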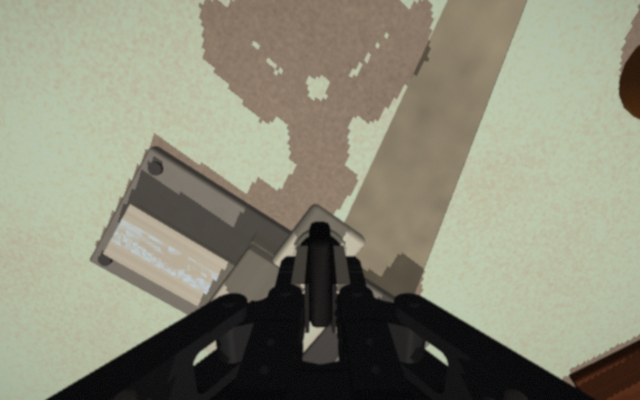

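The picture shows the wing (320,270) between the pads and the left finger linkage above the post at about (245,300). I'll check the heights there.

```bash
python3 - <<'E'
from h import *
c=load('w6'); p=cloud(c); q=p-np.r_[O,0]; S=np.stack([q[...,:2]@D,q[...,:2]@N,q[...,2]],-1)
for v in range(270,400,15): print(v,[tuple(S[v,u].round(0).astype(int)) for u in range(190,300,15)])
# project the expected post top corners
Rm,e=pose(c)
for x,y,z in [(9,-11,79),(37,-11,79),(37,13,79),(9,13,79),(9,13,39),(37,13,39)]:
    w=np.r_[O+x*D+y*N,z]; k=Rm.T@(w-e); print((x,y,z),(k[:2]/k[2]*[c['fx'],c['fy']]+[c['cx'],c['cy']]).round())
E
```

```text
270 [(np.int64(-29), np.int64(0), np.int64(28)), (np.int64(-22), np.int64(6), np.int64(29)), (np.int64(-14), np.int64(11), np.int64(30)), (np.int64(-8), np.int64(22), np.int64(39)), (np.int64(-1), np.int64(28), np.int64(40)), (np.int64(6), np.int64(32), np.int64(39)), (np.int64(5), np.int64(56), np.int64(75)), (np.int64(9), np.int64(62), np.int64(79))]
285 [(np.int64(-24), np.int64(-8), np.int64(30)), (np.int64(-17), np.int64(-2), np.int64(30)), (np.int64(-10), np.int64(4), np.int64(31)), (np.int64(-3), np.int64(14), np.int64(40)), (np.int64(4), np.int64(18), np.int64(38)), (np.int64(11), np.int64(24), np.int64(39)), (np.int64(5), np.int64(61), np.int64(94)), (np.int64(9), np.int64(63), np.int64(93))]
300 [(np.int64(-19), np.int64(-17), np.int64(30)), (np.int64(-12), np.int64(-12), np.int64(29)), (np.int64(-11), np.int64(49), np.int64(102)), (np.int64(-7), np.int64(54), np.int64(105)), (np.int64(9), np.int64(10), np.int64(39)), (np.int64(3), np.int64(54), np.int64(96)), (np.int64(6), np.int64(61), np.int64(103)), (np.int64(10), np.int64(64), np.int64(103))]
315 [(np.int64(-17), np.in
[... 1595 characters left out ...]
int64(112)), (np.int64(1), np.int64(64), np.int64(139)), (np.int64(4), np.int64(65), np.int64(138)), (np.int64(6), np.int64(68), np.int64(139)), (np.int64(13), np.int64(64), np.int64(132))]
390 [(np.int64(-5), np.int64(35), np.int64(125)), (np.int64(-1), np.int64(34), np.int64(121)), (np.int64(-1), np.int64(52), np.int64(135)), (np.int64(-1), np.int64(62), np.int64(143)), (np.int64(2), np.int64(64), np.int64(142)), (np.int64(4), np.int64(66), np.int64(142)), (np.int64(7), np.int64(67), np.int64(142)), (np.int64(12), np.int64(65), np.int64(138))]
(9, -11, 79) [208. 383.]
(37, -11, 79) [260. 409.]
(37, 13, 79) [287. 377.]
(9, 13, 79) [235. 349.]
(9, 13, 39) [253. 297.]
(37, 13, 39) [294. 321.]
```

The linkages sit above z=100 mm, clear of the post top at 79, and the wing angle from the image is 54.5° (0.95 rad), matching the hand. So the torque is genuine and a bit over the target band. I ease back slightly.

Emit:
play_rows(deltas=[[0,0,0,0,0,0.2,-1],[0,0,0,0,0,0,-1]])

```text
time_s: 17.4
eef_pos: [598.9, -134.0, 53.3]
ee_rot: [-0.001, 0.973, 0.23, 0.001]
force: [1.1, 8.4, 9.3]
grip_width: 0.107
```

```bash
python3 -c "
from h import *
a=[]
for i in range(10):
    capture('wrist'); a.append(sensors.sense()['wrist_torque'][2])
print(np.round(a,3),np.mean(a),np.median(a)); st()"
```

```text
[0.134 0.099 0.141 0.039 0.116 0.129 0.144 0.157 0.115 0.081] 0.11561142017265524 0.12287704656627843
t17.90 stand xyz 23.7 59.8 53.3 yaw -63.51 tilt [0.002 0.002] F(sx,sy,z) [-8.3 -0.6  8.7] M [-0.028  1.478  0.081] grip 0.104 j6 0.70
```

The knob holds its place by friction; only the hand's elastic twist unwound. I relax the lean, open and rise clear.

Emit:
play_rows(deltas=[[0.005,0.03,0,0,0,0,-1],[0,0,0,0,0,0,-0.3],[0,0,0,0,0,0,-0.1],[0,0,0,0,0,0,-0.1],[0,0,0.3,0,0,0,-0.1],[0,0,0.8,0,0,0,-0.1],[0,0,0.9,0,0,0,-0.1],[0,0,0,0,0,0,-0.1]])

```text
time_s: 18.57
eef_pos: [600.8, -135.5, 139.9]
ee_rot: [0.004, 0.973, 0.229, 0.005]
force: [0.9, -0.6, 1.4]
grip_width: 0.451
```

Emit:
play_rows(deltas=[[0,0,0.4,0,0,1,0],[0,0,0.4,0,0,1,0],[0,0,0,0,0,1,0],[0,0,0,0,0,1,0],[0,0,0,0,0,1,0],[0,0,0,0,0,1,0],[0,0,0,0,0,1,0],[0,0,0,0,0,1,0]])

```text
time_s: 19.23
eef_pos: [598.1, -134.5, 164.8]
ee_rot: [0.0, 0.795, 0.607, 0.0]
force: [0.1, 0.9, -0.5]
grip_width: 0.503
```

```bash
python3 - <<'E'
from h import *
c=snap('wrist','w7'); st(c['s']); p=cloud(c); q=p-np.r_[O,0]; S=np.stack([q[...,:2]@D,q[...,:2]@N,q[...,2]],-1)
S[S[...,2]>84]=np.nan; m=np.ones((400,640),bool)
rect(S,m,68,82,'tops',80); rect(S,m,37.5,42,'plate',100); rect(S,m,34.5,38.3,'stop',100)
E
```

```text
t19.23 stand xyz 24.4 59.1 164.8 yaw -15.27 tilt [ 0.001 -0.   ] F(sx,sy,z) [-0.9 -0.  -0.5] M [0.001 0.021 0.072] grip 0.503 j6 -0.15
tops 750 px [321. 202.] mean [21.2 59.3 74.3] rect c [22.3 59.2] size [10.5 43.4] ang 37.2
tops 1263 px [246. 210.] mean [20.4  2.2 78.3] rect c [22.2  1.2] size [24.3 29.2] ang 89.2
tops 592 px [285. 314.] mean [120.8  17.8  70.1] rect c [121.   16.1] size [22.4 29.5] ang 2.7
plate 4603 px [264. 190.] mean [16.6  9.9 39.3] rect c [23.1 21.3] size [112.7  66.4] ang 89.6
plate 131 px [336. 204.] mean [35.  71.4 39. ] rect c [36.8 70.8] size [ 9.8 21.4] ang 36.6
plate 202 px [260. 243.] mean [65.7 -1.1 37.9] rect c [64.3 -2.6] size [16.4 35. ] ang 3.3
plate 175 px [514. 272.] mean [118.3 232.8  39.5] rect c [120.6 235. ] size [16.1 41.1] ang 43.7
stop 117 px [318. 173.] mean [ 5.9 57.9 37.1] rect c [ 7.1 57. ] size [42.4  8.2] ang 84.1
stop 832 px [262. 240.] mean [63.5  0.6 37.2] rect c [63.6  0.4] size [43.9 21.9] ang 88.6
stop 231 px [514. 271.] mean [119.  233.9  36.3] rect c [122.6 236.5] size [23.4 45.1] ang 46.4
```

View pics/w7.png

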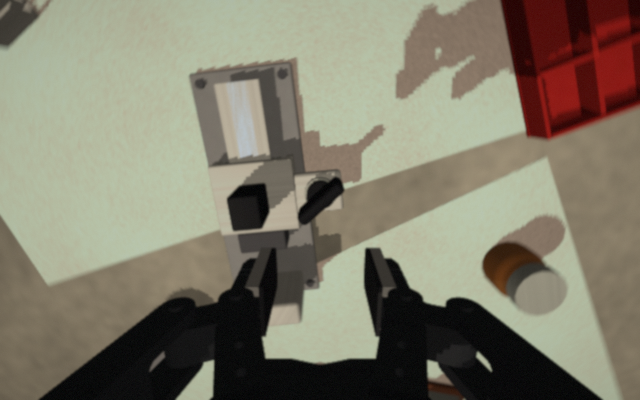

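The final view shows the carrier (245,205) against the stop (262,240) with the wing at about 53°. Post x≈22.2 plus 32 gives 54.2 mm, which matches the measured stop face at ≈53.6 within error. Nothing is touched, so I hand in.

```bash
python3 -c "
from h import *
print(order.finish_job())"
```

```text
the job is handed in; nothing more can be done
None
```

The carrier is on the rail, home against the stop block and clamped, and the job was handed in at about 19 s. The one check outside its target was the clamp torque, which briefly went over the band.

**Sliding on:** I gripped the post, threaded the carrier from the open end with no contact force I could detect, and met the stop at about 5 N. I then turned the wing clockwise while leaning on the stop with 7 to 9 N.

**Final position:** In the last picture the carrier sits at x ≈ 22 mm and y ≈ +1 mm in the stand's frame, square to the rail. Its front edge is level with the stop face to within measuring error. The hand is clear, and I touched none of the other things on the bench.

**Clamp tightness:**
- The averaged torque was about 0.35 N m, but the next small turn raised it to about 0.45 N m, above the 0.32 to 0.40 band.
- I eased the hand back 1.2°, and the torque I was holding fell to about 0.12 N m. The wing read 0.95 rad before and 0.92 rad after letting go, close to the picture's resolution.
- From that torque and a drag of 0.16 to 0.28 N m, I estimate 40 to 70 N at the jaw. That is above the 18 N needed and below the 75 N limit, but I could not measure it directly. The upper end is past the 60 N that counts as properly tight.

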